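Probe a circuit board on an x-y stage

ROBOT

A 6-joint arm with a two-finger parallel gripper is mounted at the origin on the work surface. World frame = base frame: x ahead of the robot, y to its left, z up, the work surface at z = 0. Lengths are in m, angles in degrees, forces in N, time in s.
With the tool pointing down it reaches from about 0.375 to 0.9 m from the base axis. Payload 3.1 kg.
Tool frame: the origin (TCP) lies between the finger pads; the fingertips stand 22 mm ahead of it and the grasp point (between the pads) lies 3 mm ahead of it; z points along the fingers, y is the line along which they close (so a half turn about z gives the same grasp; the last joint's range is limited). The gripper opens to 87 mm and grips with 3 to 60 N. Pads are 19 mm wide; open, the fingers measure 117 mm over their backs; the gripper's body (75 mm by 190 mm) begins 51 mm behind the grasp point.
Start: joints at [-77.034, 30.224, 82.088, -0, 67.689, -10.227], TCP at [0.246, -0.574, 0.245] pointing down, gripper open.
Joint ranges: [-176.69, 176.69], [-43.24, 126.21], [12.49, 139.97], [-82, 262], [0, 151.66], [-163.58, 163.58]. Speed limits (degrees/s): [159.86, 159.86, 180, 180, 180, 180].

INTERFACE

Orientations are given as [roll, pitch, yaw] about the fixed x, y, z axes, in that order (R = Rz(yaw) Ry(pitch) Rx(roll)).
In Python, from bench import arm, imaging gives the robot as it stands.
- The arm moves only by the tool servo_tool, never from a script. Its argument "commands" is a list of rows, each a list of 3 entries, a list of its own where there are three numbers: the closure, from -1 (fully open) to 1 (shut), then the shift along the tool's x, y, z normalised to -1 to 1, where 1 is 20 mm, then the turn about the tool's z normalised to -1 to 1, where 1 is 6 degrees. A call has 1 to 10 rows; each row shifts and turns the commanded pose from where the row before left it, along the tool's axes as they then stand; what a row does not reach is not made up. A row lasts 1/8 s, in which the tool goes at most 62.5 mm and 10.7 degrees, less where a joint would pass 70% of its speed; a pose out of reach is approached as far as the arm can. A call with a number of a shift or a turn outside -1 to 1 is refused whole. A call with a gripper value outside its range is refused whole. The fingers move at their own pace and stop on an object; "grip_force" is the grip in N (left out, the last holds). Time passes only in rows, so rows that do not move let the fingers close. It gives the time, the measured TCP pose, the force, the opening and the grip force at its end, in the units of the state.
- arm.get_obs(): the state, without advancing time (a new reading comes with each control period).
- imaging.camera(name): name is "scene" or "top" or "wrist"; returns (picture, depth): 400x640x3 uint8, blue, green, red; 400x640 float32, m along the optical axis (not along the pixel's ray), 0 where there is no reading.
- imaging.calibration(name): a dict with "camera_matrix" (3x3 intrinsics, pixels), "cam_to_world" (4x4, takes a point from camera to world coordinates). Camera axes: x right, y down, z forward; pixel columns grow to the right and rows downward; lengths in m; the calibration is good to about 2 mm. A picture is of the moment at which its call begins: read the wrist's pose just before it. calibration takes no time and is no camera call; for the wrist camera it gives the pose at the moment of the call.
- arm.finish_job(): hands the job in; it is judged then, once.
The state is a dict: "clock": time; "joint_pos": joint angles; "qd": joint speeds; "joint_torque": joint torques, N m; "ee_pos": TCP position; "tool_rot": TCP orientation; "ft_force": force on the tool from outside, world axes, zero at the start; "moment": the same for the moment, N m; "width": finger opening in m; "finger_force": force on a finger pad.
Only numpy, scipy, OpenCV 4.12 (cv2) and the standard library are available. Lean on these libraries where they do the work, as an engineer would, in place of code of your own. Each camera call takes 0.05 s, during which the arm holds its last target. There are 200 camera calls.

TASK

Slide the board carriage, which has a slanted handle in front, until the middle of the round metal pad is right under the fixed test pin and pause there about a second, then bring the middle of the square pad right under the pin and let go. With the square pad there, press the knob on top of the pin all the way down for a moment and let it spring back up. Never press the pin down anywhere else, do not touch the circuit board itself, and leave the other things on the bench where they are.

Things in the scene. Friction and masses are not known exactly. Their poses are not given: they have to be found in the camera images.
- stage: Fixed x-y stage, base 230 x 340 mm; origin under its centre, below the test pin; x points from its handle side (robot side) to its back, z up. Posts at x 30, y +-155 mm carry a cross beam (x 15 to 45, z 220 to 250 mm) and, on side arms, a black lamp bar over the handle (x -105 to -75, y +-165, z 221 to 247 mm): lean the gripper about 40 degrees back towards the robot to keep clear of it.
- saddle (a joint): Lower slide, m: the carriage's travel along the stage's +x; 0 = board centre under the pin, range -0.06 to 0.04. Stays where left (1.5 N friction). Starts pulled out towards the handle side.
- carriage (a joint): Upper slide, m: the carriage's travel along the stage's +y; 0 = middle, range -0.05 to 0.05. Stays where left (about 1.5 N friction).
- handle_grip (a point): Grip point on the axis of the carriage's handle, a round black rod 18 mm thick at the carriage's front, leaning 40 degrees from vertical towards the stage's -x; 92 mm above the bench, 47 mm up the rod from its root, 37 mm from its round tip. Moves rigidly with the carriage and board. The carriage plate (140 x 140 mm, top at 58 mm) starts 35 mm behind the point.
- round_pad (a point): Centre of the top of the round bare-metal pad, 18 mm across, 68 mm above the bench, on the green circuit board (82 x 82 mm, on a dark steel disc 120 mm across). The board is clamped on the carriage at any angle and does not turn in use. The pad is 28 mm from the board's centre.
- square_pad (a point): Centre of the top of the square bare-metal pad, 14 x 14 mm, same height, on the same board, 28 mm from the board's centre and 140 degrees round it from the round pad. (A third, narrow oblong pad 5 x 20 mm is not used.)
- pin_tip (a point): Lower tip of the steel test pin, which hangs vertically from the cross beam in a 20 mm barrel; up, it stands 80 mm above the bench, 12 mm above the pads. Only its height can change.
- knob_top (a point): Centre of the top face of the pin's round black knob (32 mm across, 12 mm high), on the pin's axis above the beam, 304 mm above the bench when up.
- probe (a joint): How far the pin is pressed down, m: 0 = up, 0.012 = at its stop (tip on the pad). Spring return, about 2 N to start and 6 N at the stop.
- mug: Bystander: mug, 84 mm across, 95 mm high; origin under its centre.
- jar: Bystander: jar 60 mm across, 75 mm high; origin under its centre.
- spool: Bystander: wire spool, 48 mm across, 42 mm high, standing beside the stage's front; origin under its centre.
- screwdriver: Bystander: screwdriver 170 mm long lying in front of the stage; origin under its middle.
- pliers: Bystander: pliers about 150 mm long, 12 mm high, lying beside the stage.
- spare_board: Bystander: spare circuit board 100 x 70 mm, 16 mm high, lying beside the stage.
- board: The circuit board with its steel disc, on the carriage; origin on the disc's axis at bench height (the board's top is 66 mm above the origin). Not to be touched.

How it is judged (in metres and radians):
On the way, in this order (a step that is already met when the one before it is completed fails the run):
1. the round pad's centre is under the pin (within 5 mm sideways) and at rest (horizontal distance between round_pad and pin_tip below 0.005 m and velocity of joint saddle between -0.012 and 0.012 m/s and velocity of joint carriage between -0.012 and 0.012 m/s), for 0.5 s.
2. then the square pad's centre is under the pin (within 5 mm sideways) and at rest (horizontal distance between square_pad and pin_tip below 0.005 m and velocity of joint saddle between -0.012 and 0.012 m/s and velocity of joint carriage between -0.012 and 0.012 m/s), for 0.3 s.
3. then the pin is pressed down at least 10 of its 12 mm with the square pad under it (horizontal distance between square_pad and pin_tip below 0.005 m and value of joint probe above 0.01 m), for 0.1 s.
At the end, for the whole second after the job is handed in: The square pad's centre is at rest under the pin (within 5 mm sideways), the pin has sprung back up (pressed less than 2 mm), and the robot touches nothing (all of step 2 and value of joint probe below 0.002 m).
It fails at once if the pin is pressed down (more than 4 mm) while the square pad is not under it (more than 7 mm off) (value of joint probe above 0.004 m and horizontal distance between square_pad and pin_tip above 0.007 m).
It fails at once if the robot touches the circuit board (contact force between any of the fingers, the arm and board above 1 N).
It fails at once if a bystander is moved more than 20 mm (distance of any of mug, jar, spool, screwdriver, pliers, spare_board from where it was at the start of the episode above 0.02 m).
It also fails if it takes over 54 s, if anything falls off the work surface, if the arm or the gripper's body presses on something with over 40 N, if the wrist force passes 120 N, or if a joint passes its speed limit or range.

## Working session

There is one attempt and no reset: what is moved stays moved. The work goes in short steps, Python scripts to look and compute and a tool call to move; the robot and the scene stay as the last step left them, time stands still between calls to the robot, and variables do not carry over. Pictures are saved under pics/ and viewed, at most 10 in all, crops included, and the job is handed in when it is done.

Besides the shell and the picture viewer there is one more tool, called after ">>>" by a JSON object that holds its "op" and its "data". servo_tool: Moves the arm, as the interface text tells. Its arguments: {"type":"object","properties":{"commands":{"type":"array"},"grip_force":{"type":"number"}},"required":["commands"]}

```bash
mkdir -p pics
cat > h.py <<'E'
import numpy as np, cv2
from bench import arm, imaging
from scipy.spatial.transform import Rotation as Ro
def snap(n,f):
    c=imaging.calibration(n); p,d=imaging.camera(n)
    cv2.imwrite(f'pics/{f}.png',p); np.savez(f'pics/{f}.npz',d=d,K=c['camera_matrix'],T=c['cam_to_world'])
    return p,d
def px(f,u,v,z=None):
    a=np.load(f'pics/{f}.npz');K,T,d=a['K'],np.array(a['T']),a['d']
    r=np.linalg.inv(K)@[u,v,1]
    if z is None: s=d[int(v),int(u)]
    else: s=(z-T[2,3])/(T[:3,:3]@r)[2]
    return T[:3,:3]@(r*s)+T[:3,3]
def proj(f,P):
    a=np.load(f'pics/{f}.npz');K,T=a['K'],np.array(a['T'])
    q=K@(T[:3,:3].T@(np.array(P)-T[:3,3])); return q[:2]/q[2]
E
python3 - <<'E'
from h import *
for n in('scene','top'):
    snap(n,n+'0'); c=imaging.calibration(n); print(n,np.round(c['camera_matrix'],1).tolist(),np.round(c['cam_to_world'],3).tolist())
o=arm.get_obs(); print(o)
E
```

```text
scene [[458.1, 0.0, 317.0], [0.0, 458.1, 198.9], [0.0, 0.0, 1.0]] [[-0.357, 0.723, -0.591, 1.204], [0.934, 0.285, -0.215, 0.252], [0.013, -0.629, -0.777, 1.007], [0.0, 0.0, 0.0, 1.0]]
top [[495.5, 0.0, 315.4], [0.0, 495.5, 192.2], [0.0, 0.0, 1.0]] [[-0.026, -0.987, 0.156, 0.333], [-1.0, 0.026, -0.001, 0.03], [-0.003, -0.156, -0.988, 1.653], [0.0, 0.0, 0.0, 1.0]]
{'clock': 0.1, 'joint_pos': array([-7.70332491e+01,  3.02724431e+01,  8.21468151e+01, -1.35771854e-03,
        6.76866934e+01, -1.02261256e+01]), 'qd': array([-0.05543144, -0.17532081, -0.15143518,  0.05474609, -0.05336311,
       -0.08286308]), 'joint_torque': array([-3.00811444e-04, -4.40985131e+01, -1.77150679e+01,  6.34901016e-02,
        5.33607462e-02, -4.41808868e-05]), 'ee_pos': array([ 0.24604232, -0.57389857,  0.24369463]), 'tool_rot': array([-1.79895509e+02, -1.75747967e-02,  2.31933772e+01]), 'ft_force': array([-0.56253168, -0.27482792,  0.14026262]), 'moment': array([-0.02378366, -0.02568587,  0.03589871]), 'finger_force': 0.0, 'width': 0.08726027193220537}
```

View pics/scene0.png

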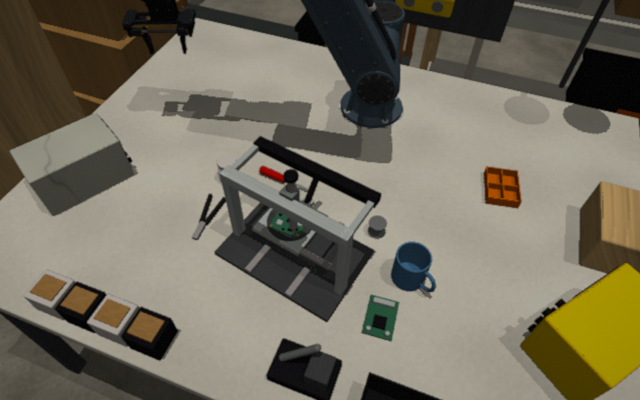

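View pics/top0.png

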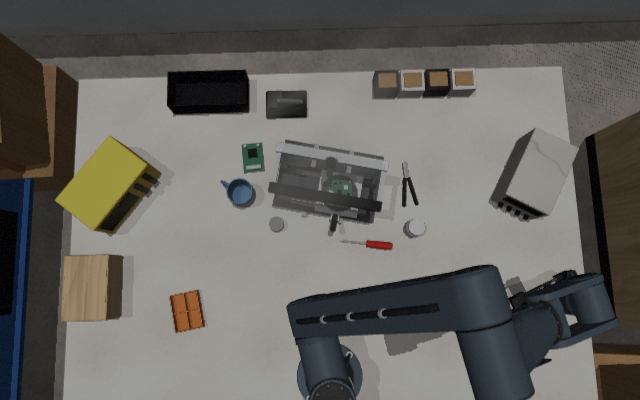

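The scene picture shows the stage at about (290,230), with the knob at (291,176). The top picture shows the stage at (330,180) with the handle at (334,224), the screwdriver in front and the jar to its right. Next I'll zoom in.

Run:
```python
from h import *
def crop(f,x0,y0,w,h,s):
    p=cv2.imread(f'pics/{f}.png')[y0:y0+h,x0:x0+w]
    p=(255*(p/255.)**.6).astype('uint8')
    p=cv2.resize(p,None,fx=s,fy=s,interpolation=cv2.INTER_CUBIC)
    for i in range(0,w,20): cv2.putText(p,str(x0+i),(i*s,8),0,.3,(0,0,255)); cv2.line(p,(i*s,8),(i*s,14),(0,0,255))
    for i in range(0,h,20): cv2.putText(p,str(y0+i),(0,i*s+3),0,.3,(0,0,255))
    return p
a=crop('top0',262,130,160,130,4); cv2.imwrite('pics/c1.png',a)
b=crop('scene0',205,130,190,140,4); cv2.imwrite('pics/c2.png',b)
```

```text
(no output)
```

View pics/c1.png

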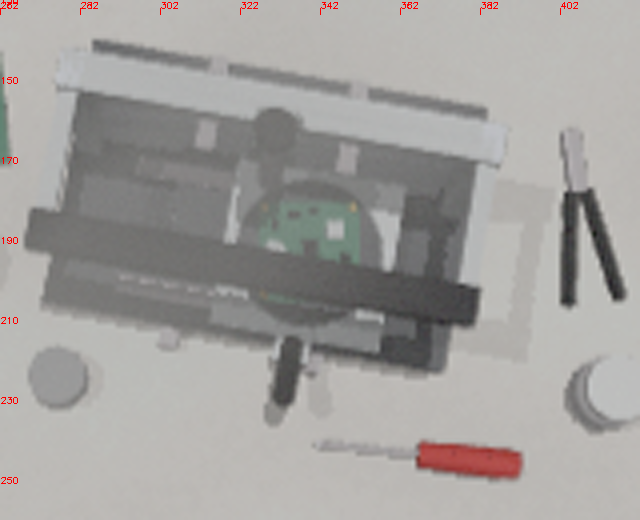

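View pics/c2.png

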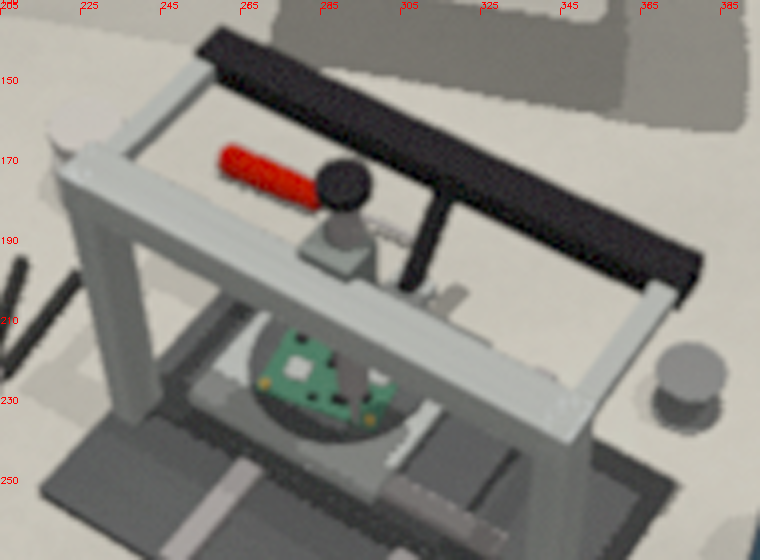

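The crops show these pixels. In the top view the knob is at (330.5,162), the lamp-bar corners at (268.5,192), (270,182), (380,211) and (381.5,202), the square pad at (346,187), the round pad at (331,191) partly hidden, and the handle tip at (333,231). In the scene view the knob is at (291,175), the square pad at (279.5,222) and the round pad at (300,224) partly hidden. I'll fit the stage model to these.

```bash
cat > fit.py <<'E'
from h import *
from scipy.optimize import least_squares
S=[('top0',330.8,161.5,(0,0,.304),1),('scene0',291,174.5,(0,0,.304),1),
('top0',270,182,(-.075,.165,.247),1),('top0',381.8,202,(-.075,-.165,.247),1),
('scene0',260.5,137,(-.105,-.165,.247),1),('scene0',380.5,194,(-.105,.165,.247),1)]
def W(p,P): c,s=np.cos(p[2]),np.sin(p[2]); return np.array([p[0]+c*P[0]-s*P[1],p[1]+s*P[0]+c*P[1],P[2]])
r=least_squares(lambda p:np.concatenate([(proj(f,W(p,P))-[u,v]) for f,u,v,P,_ in S]),[.55,0,-.17],loss='soft_l1')
p=r.x; print('stage',p[:2],np.degrees(p[2])); print(r.fun.reshape(-1,2).round(1).tolist())
def pts(q,sg):
    s,c,a=q; R=(s+.028*np.cos(a),c+.028*np.sin(a),.068); b=a+sg*np.radians(140)
    return R,(s+.028*np.cos(b),c+.028*np.sin(b),.068),(s-.129,c,.120)
def res(q,sg):
    R,Q,H=pts(q,sg)
    M=[('top0',346,187.3,Q,1),('scene0',279.5,222,Q,1),('top0',331,191,R,.4),('scene0',300,224,R,.3),('top0',333,231,H,.7)]
    return np.concatenate([w*(proj(f,W(p,P))-[u,v]) for f,u,v,P,w in M])
if __name__=='__main__':
  for sg in(1,-1):
    b=min((least_squares(lambda q:res(q,sg),[-.04,0,a0]) for a0 in np.arange(0,6.3,.8)),key=lambda r:r.cost)
    print(sg,b.cost,b.x[:2],np.degrees(b.x[2])%360,b.fun.reshape(-1,2).round(1).tolist())
    R,Q,H=pts(b.x,sg); print('stage R,Q',np.round(R,4),np.round(Q,4),'grip world',W(p,(b.x[0]-.105,b.x[1],.092)))
  for f,u,v in [('top0',346,187),('scene0',279,222),('top0',331,162),('scene0',291,175),('top0',333,230),('top0',334,224),('top0',338,222)]: print(f,u,v,px(f,u,v).round(4))
E
python3 fit.py
```

```text
stage [ 0.62963888 -0.01600306] -12.081680255919716
[[-0.1, 0.3], [-0.5, 0.1], [-0.8, -1.2], [0.4, -0.3], [-0.4, -1.9], [1.4, -0.3]]
1 8.532395198969658 [-0.03315379 -0.03488305] 150.47523854525932 [[-0.0, 0.6], [-0.5, -0.6], [0.4, 1.9], [-0.1, -1.4], [-1.6, -2.8]]
stage R,Q [-0.0575 -0.0211  0.068 ] [-0.0234 -0.0611  0.068 ] grip world [ 0.48724394 -0.02119705  0.092     ]
-1 0.5390337066152675 [-0.04298734 -0.04157101] 98.22550065090101 [[-0.2, 0.1], [-0.5, -0.1], [-0.3, 0.5], [-0.1, -0.2], [-0.5, -0.3]]
stage R,Q [-0.047  -0.0139  0.068 ] [-0.0221 -0.0602  0.068 ] grip world [ 0.47622837 -0.02567866  0.092     ]
top0 346 187 [ 0.5961 -0.0708  0.0724]
scene0 279 222 [ 0.5967 -0.0696  0.0693]
top0 331 162 [ 0.6289 -0.0168  0.3051]
scene0 291 175 [ 0.6306 -0.0144  0.3044]
top0 333 230 [ 0.4545 -0.0229  0.118 ]
top0 334 224 [ 0.4736 -0.0268  0.1127]
top0 338 222 [ 0.4881 -0.0435  0.0224]
```

The fit is consistent: the saddle is at about -43 mm, the carriage at about -42 mm and the stage yaw is -12°. The interface has no tilt command, so I'll try pushing past the arm's reach in free space to see how the orientation behaves there.

>>> {"op": "servo_tool", "data": {"commands": [[-1,[0,1,0],0],[-1,[0,1,0],0],[-1,[0,1,0],0],[-1,[0,1,0],0],[-1,[0,1,0],0],[-1,[0,1,0],0],[-1,[0,1,0],0],[-1,[0,1,0],0],[-1,[0,1,0],0],[-1,[0,1,0],0]]}}

```text
clock: 1.35
ee_pos: [0.3251, -0.7584, 0.2434]
tool_rot: [-179.9, -0.0, 23.2]
ft_force: [-0.3, -0.2, -0.2]
width: 0.087
finger_force: 0.0
```

>>> {"op": "servo_tool", "data": {"commands": [[-1,[0,1,0],0],[-1,[0,1,0],0],[-1,[0,1,0],0],[-1,[0,1,0],0],[-1,[0,1,0],0],[-1,[0,1,0],0],[-1,[0,1,0],0],[-1,[0,1,0],0]]}}

```text
clock: 2.35
ee_pos: [0.3739, -0.8726, 0.2349]
tool_rot: [178.3, 0.0, 23.2]
ft_force: [0.5, -0.1, 0.3]
width: 0.0869
finger_force: 0.0
```

>>> {"op": "servo_tool", "data": {"commands": [[-1,[0,1,0],0],[-1,[0,1,0],0],[-1,[0,1,0],0],[-1,[0,1,0],0],[-1,[0,1,0],0],[-1,[0,1,0],0]]}}

```text
clock: 3.1
ee_pos: [0.384, -0.8962, 0.2192]
tool_rot: [174.0, 0.0, 23.2]
ft_force: [-0.4, -0.1, -0.5]
width: 0.087
finger_force: 0.0
```

```bash
python3 -c "
from h import *
o=arm.get_obs();print(o['joint_pos'].round(2),o['ee_pos'],o['tool_rot'])"
```

```text
[-73.55  64.67  12.55   0.71  96.79  -6.62] [ 0.38403671 -0.89619462  0.21922724] [1.73972337e+02 5.91623696e-04 2.31960728e+01]
```

Overreach does tilt the tool outward, and the tilt builds up. The tilt has to point along the stage's +x (azimuth about -12°), so I'll go up and swing over to that side.

>>> {"op": "servo_tool", "data": {"commands": [[-1,[0,-1,-1],0],[-1,[0,-1,-1],0],[-1,[0,-1,-1],0],[-1,[0,-1,-1],0],[-1,[0,-1,-1],0],[-1,[0.5,-1,-1],1],[-1,[1,-1,-1],1],[-1,[1,-1,-1],1],[-1,[1,-1,-1],1],[-1,[1,-1,-1],1]]}}

```text
clock: 4.35
ee_pos: [0.4057, -0.6727, 0.4011]
tool_rot: [174.8, -3.0, -6.9]
ft_force: [0.2, 0.1, -0.2]
width: 0.0871
finger_force: 0.0
```

>>> {"op": "servo_tool", "data": {"commands": [[-1,[0.48,-1,0],0],[-1,[0.48,-1,0],0],[-1,[0.48,-1,0],0],[-1,[0.48,-1,0],0],[-1,[0.48,-1,0],0],[-1,[0.48,-1,0],0],[-1,[0.48,-1,0],0],[-1,[0.48,-1,0],0],[-1,[0.48,-1,0],0],[-1,[0.48,-1,0],0]]}}

```text
clock: 5.6
ee_pos: [0.5254, -0.4857, 0.3869]
tool_rot: [174.8, -3.0, -6.7]
ft_force: [0.3, 0.2, 0.1]
width: 0.087
finger_force: 0.0
```

>>> {"op": "servo_tool", "data": {"commands": [[-1,[0.48,-1,0],0],[-1,[0.48,-1,0],0],[-1,[0.48,-1,0],0],[-1,[0.48,-1,0],0],[-1,[0.48,-1,0],0],[-1,[0.48,-1,0],0],[-1,[0.48,-1,0],0],[-1,[0.48,-1,0],0],[-1,[0.48,-1,0],0],[-1,[0.48,-1,0],0]]}}

```text
clock: 6.85
ee_pos: [0.6447, -0.2991, 0.3738]
tool_rot: [174.8, -3.0, -6.7]
ft_force: [1.0, -0.6, 1.0]
width: 0.0873
finger_force: 0.0
```

>>> {"op": "servo_tool", "data": {"commands": [[-1,[0.5,-1,-0.3],0],[-1,[0.5,-1,-0.3],0],[-1,[0.5,-1,-0.3],0],[-1,[0.5,-1,-0.3],0],[-1,[0.5,-1,-0.3],0],[-1,[0.5,-1,-0.3],0],[-1,[0.5,-1,-0.3],0],[-1,[0.5,-1,-0.3],0],[-1,[0.5,-1,-0.3],0],[-1,[0.5,-1,-0.3],0]]}}

```text
clock: 8.1
ee_pos: [0.7655, -0.1071, 0.421]
tool_rot: [174.8, -3.0, -6.7]
ft_force: [0.4, 0.7, -0.1]
width: 0.087
finger_force: 0.0
```

>>> {"op": "servo_tool", "data": {"commands": [[-1,[1,-0.5,-0.4],0],[-1,[1,-0.5,-0.4],0],[-1,[1,-0.5,-0.4],0],[-1,[1,0,-0.4],0],[-1,[1,0,-0.4],0],[-1,[1,0,-0.4],0],[-1,[1,0,-0.4],0],[-1,[1,0,-0.4],0],[-1,[1,0,-0.4],0],[-1,[1,0,-0.4],0]]}}

```text
clock: 9.35
ee_pos: [0.8795, -0.0882, 0.4665]
tool_rot: [174.8, -7.1, -6.3]
ft_force: [0.3, -0.6, -0.7]
width: 0.0871
finger_force: 0.0
```

```bash
python3 -c "
from h import *
o=arm.get_obs();print(o['joint_pos'].round(2),o['ee_pos'],Ro.from_euler('xyz',o['tool_rot'],degrees=True).as_matrix()[:,2])"
```

```text
[-11.47  49.01  12.49  -4.89 110.91  83.12] [ 0.87951639 -0.0881838   0.46645179] [ 0.11214412 -0.10402296 -0.98823222]
```

>>> {"op": "servo_tool", "data": {"commands": [[-1,[1,0,-1],0],[-1,[1,0,-1],0],[-1,[1,0,-1],0],[-1,[1,0,-1],0],[-1,[1,0,-1],0],[-1,[1,0,-1],0],[-1,[1,0,-1],0],[-1,[1,0,-1],0],[-1,[1,0,-1],0],[-1,[1,0,-1],0]]}}

```text
clock: 10.6
ee_pos: [0.8562, -0.075, 0.5812]
tool_rot: [174.6, -16.2, -5.4]
ft_force: [-0.7, 0.2, 0.1]
width: 0.087
finger_force: 0.0
```

>>> {"op": "servo_tool", "data": {"commands": [[-1,[1,0,0],0],[-1,[1,0,0],0],[-1,[1,0,0],0],[-1,[1,0,0],0],[-1,[1,0,0],0],[-1,[1,0,0],0],[-1,[1,0,0],0],[-1,[1,0,0],0],[-1,[1,0,0],0],[-1,[1,0,0],0]]}}

```text
clock: 11.85
ee_pos: [0.9145, -0.0847, 0.5554]
tool_rot: [174.4, -23.1, -4.7]
ft_force: [-0.3, 0.6, -0.8]
width: 0.087
finger_force: 0.0
```

```bash
python3 -c "
from h import *
o=arm.get_obs();print(o['joint_pos'].round(2),o['ee_pos'],Ro.from_euler('xyz',o['tool_rot'],degrees=True).as_matrix()[:,2])"
```

```text
[-11.3   44.22  12.55  -3.04  99.66  83.44] [ 0.91449467 -0.08465123  0.55538196] [ 0.3811283  -0.12953383 -0.91540276]
```

>>> {"op": "servo_tool", "data": {"commands": [[-1,[1,-0.2,-0.7],0],[-1,[1,-0.2,-0.7],0],[-1,[1,-0.2,-0.7],0],[-1,[1,-0.2,-0.7],0],[-1,[1,-0.2,-0.7],0],[-1,[1,-0.2,-0.7],0],[-1,[1,-0.2,-0.7],0],[-1,[1,-0.2,-0.7],0],[-1,[1,-0.2,-0.7],0],[-1,[1,-0.2,-0.7],0]]}}

```text
clock: 13.1
ee_pos: [0.8898, -0.0359, 0.6567]
tool_rot: [174.2, -31.3, -3.8]
ft_force: [-0.1, 0.1, 0.5]
width: 0.0874
finger_force: 0.0
```

>>> {"op": "servo_tool", "data": {"commands": [[-1,[1,-0.1,-0.7],0],[-1,[1,-0.1,-0.7],0],[-1,[1,-0.1,-0.7],0],[-1,[1,-0.1,-0.7],0],[-1,[1,-0.1,-0.7],0],[-1,[1,-0.1,-0.7],0]]}}

```text
clock: 13.85
ee_pos: [0.8659, -0.0203, 0.7189]
tool_rot: [174.0, -36.1, -3.2]
ft_force: [0.7, -0.2, -0.1]
width: 0.087
finger_force: 0.0
```

```bash
python3 -c "
from h import *
o=arm.get_obs();print(o['joint_pos'].round(2),o['ee_pos'],Ro.from_euler('xyz',o['tool_rot'],degrees=True).as_matrix())"
```

```text
[-7.59 34.13 12.55 -3.4  96.92 86.04] [ 0.86593856 -0.02030983  0.71888505] [[ 0.80671384 -0.11691588  0.57926113]
 [-0.04527283 -0.98957972 -0.13668337]
 [ 0.58920552  0.08403957 -0.80360077]]
```

Tilt is now about 36.5° at azimuth -13°, which is good. I'll level the closing axis and go down in front of the handle.

>>> {"op": "servo_tool", "data": {"commands": [[-1,[-1,0.14,0.15],1],[-1,[-1,0.14,0.15],0.35],[-1,[-1,0.14,0.15],0],[-1,[-1,0.14,0.15],0],[-1,[-1,0.14,0.15],0],[-1,[-1,0.14,0.15],0],[-1,[-1,0.14,0.15],0],[-1,[-1,0.14,0.15],0],[-1,[-1,0.14,0.15],0],[-1,[-1,0.14,0.15],0]]}}

```text
clock: 15.1
ee_pos: [0.7196, -0.0184, 0.5756]
tool_rot: [180.0, -36.5, -13.2]
ft_force: [-0.4, 0.8, -0.6]
width: 0.087
finger_force: 0.0
```

>>> {"op": "servo_tool", "data": {"commands": [[-1,[-1,0.14,0.15],0],[-1,[-1,0.14,0.15],0],[-1,[-1,0.14,0.15],0],[-1,[-1,0.14,0.15],0],[-1,[-1,0.14,0.15],0],[-1,[-1,0.14,0.15],0],[-1,[-1,0.14,0.15],0],[-1,[-1,0.14,0.15],0],[-1,[-1,0.14,0.15],0],[-1,[-1,0.14,0.15],0]]}}

```text
clock: 16.35
ee_pos: [0.5741, -0.0129, 0.4328]
tool_rot: [180.0, -36.5, -13.2]
ft_force: [0.6, 1.1, -0.1]
width: 0.0875
finger_force: 0.0
```

>>> {"op": "servo_tool", "data": {"commands": [[-1,[-1,0.14,0.15],0],[-1,[-1,0.14,0.15],0],[-1,[-1,0.14,0.15],0],[-1,[-1,0.14,0.15],0],[-1,[-1,0.14,0.15],0],[-1,[-1,0.14,0.15],0],[-1,[-1,0.14,0.15],0],[-1,[-1,0.14,0.15],0]]}}

```text
clock: 17.35
ee_pos: [0.458, -0.0085, 0.3185]
tool_rot: [180.0, -36.6, -13.2]
ft_force: [0.6, 0.2, 0.1]
width: 0.0874
finger_force: 0.0
```

```bash
cat > go.py <<'E'
from h import *
import sys
def to(P,show=True):
    o=arm.get_obs();R=Ro.from_euler('xyz',o['tool_rot'],degrees=True).as_matrix()
    d=R.T@(np.array(P)-o['ee_pos'])/.02
    print(o['clock'],'at',o['ee_pos'].round(4),'j',o['joint_pos'].round(1),'z',R[:,2].round(3),'y',R[:,1].round(3),'units',d.round(2),'F',o['ft_force'].round(1),'w',o['width']); return R
E
python3 -c "
from go import *
z=np.array([.579,-.137,-.803]);G=np.array([.4762,-.0257,.092])
to(G-.093*z)"
```

```text
17.35 at [ 0.458  -0.0085  0.3185] j [-16.2   1.5 123.    5.3  19.1  82.6] z [ 0.58  -0.137 -0.803] y [-0.229 -0.973  0.001] units [-5.88  0.62  5.1 ] F [0.6 0.2 0.1] w 0.08735389293751289
```

>>> {"op": "servo_tool", "data": {"commands": [[-1,[-1,0.1,0.4],0],[-1,[-1,0.1,0.6],0],[-1,[-1,0.1,0.9],0],[-1,[-1,0.1,1],0],[-1,[-1,0.1,1],0],[-1,[-0.9,0.1,1],0]]}}

```text
clock: 18.1
ee_pos: [0.4378, 0.0056, 0.2474]
tool_rot: [-177.0, -36.7, -13.1]
ft_force: [-0.1, 0.2, -0.1]
width: 0.0872
finger_force: 0.0
```

```bash
python3 -c "
from go import *
z=np.array([.579,-.137,-.803]);G=np.array([.4762,-.0257,.092])
to(G-.003*z)
p,d=snap('wrist','w1')
snap('top','top1')
print(proj('w1',G),proj('w1',G+np.array([-.0233,.005,.0284])))"
```

```text
18.1 at [0.4378 0.0056 0.2474] j [-17.9   9.6 132.6  76.8   6.    9.4] z [ 0.593 -0.085 -0.801] y [-0.196 -0.98  -0.042] units [-2.86  1.47  7.34] F [-0.1  0.2 -0.1] w 0.08716314287922329
[347.82841788 243.61988846] [349.68788475 262.35472401]
```

View pics/w1.png

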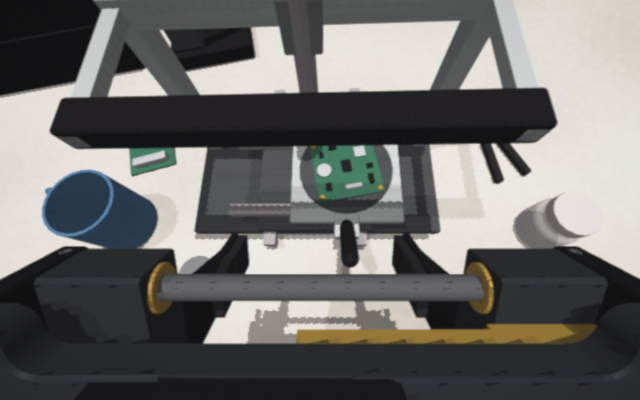

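The wrist view shows the handle at (349,245), where the model predicts it, with the board and both pads visible behind it. The arm is passing its wrist singularity, so I'll continue in small steps.

>>> {"op": "servo_tool", "data": {"commands": [[-1,[-0.5,0.3,0.5],0],[-1,[-0.5,0.3,0.5],0],[-1,[-0.5,0.3,0.5],0],[-1,[-0.5,0.3,0.5],0],[-1,[-0.5,0.2,0.5],0],[-1,[-0.3,0,0.3],0]]}}

```text
clock: 18.95
ee_pos: [0.4255, -0.0044, 0.1859]
tool_rot: [-176.0, -36.2, -13.2]
ft_force: [0.3, -0.2, -0.4]
width: 0.0872
finger_force: 0.0
```

```bash
python3 -c "
from go import *
z=np.array([.579,-.137,-.803]);G=np.array([.4762,-.0257,.092])
to(G-.003*z)"
```

```text
18.95 at [ 0.4255 -0.0044  0.1859] j [-22.2  21.4 139.6 150.1  18.7 -68.8] z [ 0.589 -0.067 -0.805] y [-0.188 -0.981 -0.056] units [-0.58  0.82  5.19] F [ 0.3 -0.2 -0.4] w 0.08718009985698492
```

>>> {"op": "servo_tool", "data": {"commands": [[-1,[-0.3,0.4,0.4],0],[-1,[-0.3,0.4,0.6],0],[-1,[0,0,0.9],0],[-1,[0,0,0.9],0],[-1,[0,0,0.9],0],[-1,[0,0,0.8],0],[-1,[0,0,0.6],0],[-1,[0,0,0],0]]}}

```text
clock: 19.95
ee_pos: [0.4808, -0.0247, 0.0988]
tool_rot: [-176.2, -35.8, -13.1]
ft_force: [-0.8, -0.4, -0.2]
width: 0.0868
finger_force: 0.0
```

```bash
python3 -c "
from go import *
z=np.array([.579,-.137,-.803]);G=np.array([.4762,-.0257,.092])
to(G-.003*z)
snap('top','top2');snap('scene','scene2')"
```

```text
19.95 at [ 0.4808 -0.0247  0.0988] j [-21.7  39.4 135.4 162.7  31.  -82.1] z [ 0.584 -0.067 -0.809] y [-0.188 -0.981 -0.054] units [-0.37  0.1  -0.  ] F [-0.8 -0.4 -0.2] w 0.08679503308904497
```

>>> {"op": "servo_tool", "data": {"commands": [[-1,[-0.35,0.1,0],0],[1,[0,0,0],0],[1,[0,0,0],0],[1,[0,0,0],0],[1,[0,0,0],0],[1,[0,0,0],0],[1,[0,0,0],0]], "grip_force": 20}}

```text
clock: 20.92
ee_pos: [0.4741, -0.0252, 0.0951]
tool_rot: [-176.2, -35.8, -13.1]
ft_force: [-0.7, 0.7, 0.3]
width: 0.0352
finger_force: 0.0
```

```bash
python3 -c "
from go import *
R=to([0,0,0]); t=np.radians(-12.08)
for n,a,b in(('round',.047,.0139),('sq from round',-.0249,.0463)):
    d=np.array([a*np.cos(t)-b*np.sin(t),a*np.sin(t)+b*np.cos(t),0]); print(n,d.round(4),(R.T@d/.02).round(3))"
```

```text
20.925 at [ 0.4741 -0.0252  0.0951] j [-22.2  40.5 136.6 163.2  33.1 -83.3] z [ 0.584 -0.068 -0.809] y [-0.188 -0.981 -0.054] units [-21.74   3.48 -10.08] F [-0.7  0.7  0.3] w 0.03520634801792412
round [0.0489 0.0038 0.    ] [ 1.895 -0.644  1.414]
sq from round [-0.0147  0.0505  0.    ] [-1.042 -2.338 -0.599]
```

>>> {"op": "servo_tool", "data": {"commands": [[1,[0,0,0],0],[1,[0,0,0],0],[1,[0,0,0],0],[1,[0,0,0],0]]}}

```text
clock: 21.42
ee_pos: [0.474, -0.0253, 0.095]
tool_rot: [-176.2, -35.8, -13.1]
ft_force: [-0.4, 1.6, -0.8]
width: 0.0192
finger_force: 19.9
```

>>> {"op": "servo_tool", "data": {"commands": [[1,[0.19,-0.064,0.141],0],[1,[0.38,-0.129,0.283],0],[1,[0.38,-0.129,0.283],0],[1,[0.38,-0.129,0.283],0],[1,[0.28,-0.097,0.212],0],[1,[0.19,-0.064,0.141],0],[1,[0,0,0],0],[1,[0,0,0],0]]}}

```text
clock: 22.42
ee_pos: [0.521, -0.0215, 0.095]
tool_rot: [-176.2, -35.9, -13.0]
ft_force: [1.5, 1.4, -1.8]
width: 0.0191
finger_force: 19.9
```

```bash
python3 -c "
from go import *
from fit import p,W
to([0,0,0])
snap('wrist','w3');snap('top','top3');snap('scene','scene3')
P=W(p,(0,0,.068));Q=W(p,(0,0,.080)); print([(f,proj(f,P).round(1),proj(f,Q).round(1)) for f in('w3','top3','scene3')])
def cr(f,x,y,w,h,s): 
  i=cv2.imread(f'pics/{f}.png')[y:y+h,x:x+w]; return cv2.resize((255*(i/255.)**.6).astype('uint8'),None,fx=s,fy=s,interpolation=cv2.INTER_CUBIC)
u,v=proj('w3',P).astype(int); u=min(max(u,60),580);v=max(v,60); print(u-60,v-60)
a=cr('w3',u-60,v-60,120,120,4)
b=cr('scene3',250,180,80,60,4)
c=cr('top3',300,150,80,60,4)
cv2.imwrite('pics/m3.png',np.hstack([a,np.vstack([b,c])]))"
```

```text
stage [ 0.62963888 -0.01600306] -12.081680255919716
[[-0.1, 0.3], [-0.5, 0.1], [-0.8, -1.2], [0.4, -0.3], [-0.4, -1.9], [1.4, -0.3]]
22.425 at [ 0.521  -0.0215  0.095 ] j [-18.6  39.  129.3 163.   24.8 -79. ] z [ 0.585 -0.067 -0.809] y [-0.187 -0.981 -0.054] units [-23.55   4.07 -11.46] F [ 1.5  1.4 -1.8] w 0.019116087831508515
[('w3', array([287.7, 126.2]), array([285.1, 116.6])), ('top3', array([328.7, 177.5]), array([328.8, 176.8])), ('scene3', array([293.5, 238.8]), array([293.4, 236.1]))]
227 66
```

View pics/m3.png

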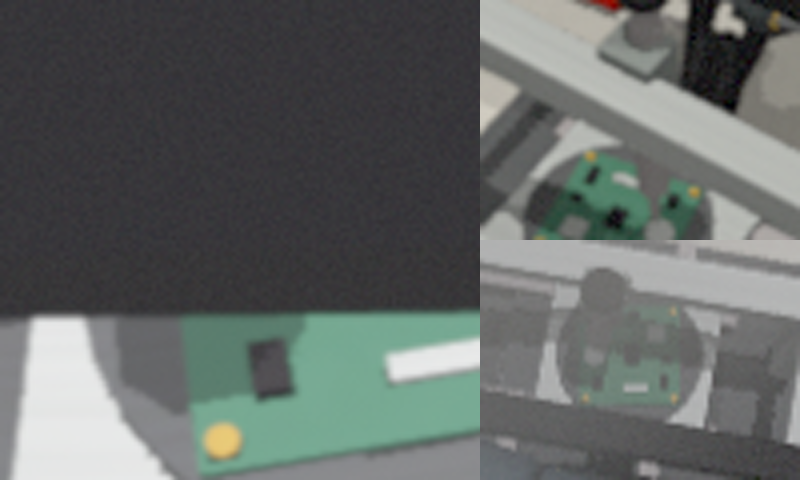

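The pads are visible in both fixed views. The round pad sits at about (295,238) in scene and (328.3,178.8) in top, close to the predicted pin position. I'll refine those with enlarged crops.

```bash
python3 -c "
from go import *
def cr(f,x,y,w,h,s): 
  i=cv2.imread(f'pics/{f}.png')[y:y+h,x:x+w]; i=cv2.resize((255*(i/255.)**.6).astype('uint8'),None,fx=s,fy=s,interpolation=cv2.INTER_CUBIC)
  for k in range(0,w,10): cv2.putText(i,str(x+k),(k*s,8),0,.3,(0,0,255)); cv2.line(i,(k*s+s//2,8),(k*s+s//2,14),(0,0,255))
  for k in range(0,h,10): cv2.putText(i,str(y+k),(0,k*s+s//2+3),0,.3,(0,0,255))
  return i
cv2.imwrite('pics/m4.png',np.hstack([cr('scene3',260,205,50,50,8),cr('top3',312,153,50,50,8)]))
for f,u,v in (('scene3',273,237),('scene3',295.5,238),('top3',343.5,172.5),('top3',328,178.5)): print(f,px(f,u,v,.068).round(4))
i=cv2.imread('pics/top0.png').astype(int); g=i.sum(2)[150:174,318:344]; print(g)
"
```

```text
scene3 [ 0.6431 -0.0653  0.068 ]
scene3 [ 0.6256 -0.0125  0.068 ]
top3 [ 0.645  -0.0647  0.068 ]
top3 [ 0.6264 -0.0136  0.068 ]
[[422 422 429 427 436 431 424 382 363 337 333 324 292 287 256 261 247 250
  245 252 253 248 255 249 249 251]
 [426 426 428 429 424 428 431 429 431 438 432 428 393 376 339 338 325 319
  290 293 258 256 247 253 250 246]
 [431 426 425 428 425 427 425 428 426 427 427 426 429 427 433 432 431 427
  391 383 336 337 324 328 291 274]
 [422 424 421 428 422 427 431 427 427 427 424 427 428 425 430 429 427 425
  427 428 430 435 436 427 384 365]
 [417 422 422 427 423 427 421 421 430 425 427 425 426 427 429 426 425 430
  427 425 425 424 427 430 433 430]
 [425 424 421 421 421 423 418 421 420 423 423 421 424 428 429 428 425 426
  427 428 426 423 427 428 430 427]
 [428 426 425 425 425 425 423 419 406 393 387 378 372 374 382 405 421 422
  420 427 430 427 427 432 431 430]
 [420 426 431 424 422 428 424 422 350 298 261 206 206 205 242 328 381 402
  401 416 422 423 421 425 424 429]
 [369 382 392 394 412 406 425 402 303 214 207 205 205 205 209 207 242 349
  345 404 426 420 418 416 
[... 944 characters left out ...]
99 213 225
  233 233 233 232 229 228 232 222]
 [225 207 212 216 235 233 207 212 202 214 219 207 202 208 211 211 218 221
  224 226 229 230 224 232 222 228]
 [205 200 205 207 254 234 219 209 211 213 226 220 217 216 211 206 211 212
  230 231 226 228 227 221 226 227]
 [198 203 201 226 286 285 257 246 232 218 223 221 219 213 210 207 210 214
  229 227 229 223 234 224 227 222]
 [202 198 209 261 287 292 288 284 261 217 215 218 216 214 212 231 221 221
  234 230 230 232 221 213 220 218]
 [220 214 224 279 286 285 277 281 245 219 216 216 224 220 218 273 272 271
  265 264 253 242 230 222 229 237]
 [256 247 242 308 286 284 286 282 251 225 218 219 216 215 235 292 286 295
  290 292 282 253 247 249 258 265]]
```

View pics/m4.png

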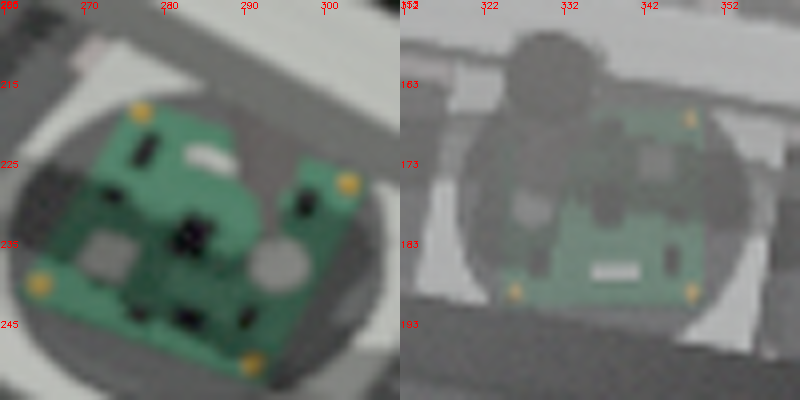

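Refined pixels: round pad at (294.4,237.5) in scene and (328.1,178.5) in top, square pad at (273.0,236.4) and (343.5,172.9). The round pad is about 3.5 mm short in x, so I'll correct that and dwell.

>>> {"op": "servo_tool", "data": {"commands": [[1,[0.14,0.035,0.1],0],[1,[0,0,0],0],[1,[0,0,0],0],[1,[0,0,0],0]]}}

```text
clock: 23.08
ee_pos: [0.5235, -0.0229, 0.095]
tool_rot: [-176.2, -35.8, -13.1]
ft_force: [-1.0, 1.4, 0.5]
width: 0.0188
finger_force: 20.0
```

```bash
cat > pad.py <<'E'
from go import *
from fit import p,W
from scipy.optimize import least_squares
def tmpl(f0,f1,pts,w=11):
    a=cv2.imread(f'pics/{f0}.png');b=cv2.imread(f'pics/{f1}.png');out=[]
    for u,v in pts:
        x,y=int(round(u)),int(round(v)); t=a[y-w:y+w+1,x-w:x+w+1]
        m=cv2.matchTemplate(b[y-40:y+41,x-40:x+41],t,cv2.TM_CCOEFF_NORMED);_,s,_,l=cv2.minMaxLoc(m)
        out.append((l[0]+w-40+u-0+x-x-0,l[1]+w-40+v,s))
    return out
E
python3 -c "
from pad import *
to([0,0,0]); snap('top','top4');snap('scene','scene4')
for f,u,v in (('scene3',273,236.4),('scene3',294.4,237.5),('top3',343.5,172.9),('top3',328.1,178.5)): print(f,px(f,u,v,.068).round(4))
t=np.radians(-12.08)
a=cv2.imread('pics/top4.png').astype(np.float32).mean(2);b=cv2.imread('pics/top3.png').astype(np.float32).mean(2)
print(cv2.phaseCorrelate(b[165:190,322:358].copy(),a[165:190,322:358].copy()))
"
```

```text
stage [ 0.62963888 -0.01600306] -12.081680255919716
[[-0.1, 0.3], [-0.5, 0.1], [-0.8, -1.2], [0.4, -0.3], [-0.4, -1.9], [1.4, -0.3]]
23.075 at [ 0.5235 -0.0229  0.095 ] j [-18.7  39.  128.9 162.6  24.2 -78.6] z [ 0.583 -0.068 -0.809] y [-0.188 -0.981 -0.054] units [-23.67   4.06 -11.51] F [-1.   1.4  0.5] w 0.018844107507470665
scene3 [ 0.6415 -0.066   0.068 ]
scene3 [ 0.6252 -0.0156  0.068 ]
top3 [ 0.6436 -0.0646  0.068 ]
top3 [ 0.6264 -0.0139  0.068 ]
((0.17446839142770898, 0.26576203786977715), 0.9264499637815687)
```

>>> {"op": "servo_tool", "data": {"commands": [[1,[0.04,0,0.03],0],[1,[0,0,0],0],[1,[0,0,0],0],[1,[0,0,0],0],[1,[0,0,0],0],[1,[0,0,0],0],[1,[0,0,0],0]]}}

```text
clock: 24.05
ee_pos: [0.5247, -0.0232, 0.095]
tool_rot: [-176.2, -35.8, -13.1]
ft_force: [-1.6, 1.5, 1.2]
width: 0.0188
finger_force: 20.0
```

>>> {"op": "servo_tool", "data": {"commands": [[1,[-0.11,-0.23,-0.065],0],[1,[-0.2,-0.42,-0.12],0],[1,[-0.2,-0.42,-0.12],0],[1,[-0.2,-0.42,-0.12],0],[1,[-0.2,-0.42,-0.12],0],[1,[-0.13,-0.28,-0.07],0],[1,[-0.07,-0.14,-0.035],0],[1,[0,0,0],0],[1,[0,0,0],0]]}}

```text
clock: 25.18
ee_pos: [0.5079, 0.0278, 0.095]
tool_rot: [-176.2, -35.8, -13.0]
ft_force: [-0.1, 2.5, -0.2]
width: 0.0193
finger_force: 20.0
```

```bash
python3 -c "
from go import *
to([0,0,0]); snap('top','top5');snap('scene','scene5')
def cr(f,x,y,w,h,s): 
  i=cv2.imread(f'pics/{f}.png')[y:y+h,x:x+w]; i=cv2.resize((255*(i/255.)**.6).astype('uint8'),None,fx=s,fy=s,interpolation=cv2.INTER_CUBIC)
  for k in range(0,w,10): cv2.putText(i,str(x+k),(k*s,8),0,.3,(0,0,255)); cv2.line(i,(k*s+s//2,8),(k*s+s//2,14),(0,0,255))
  for k in range(0,h,10): cv2.putText(i,str(y+k),(0,k*s+s//2+3),0,.3,(0,0,255))
  return i
cv2.imwrite('pics/m5.png',np.hstack([cr('scene5',270,210,50,50,8),cr('top5',307,153,50,50,8)]))"
```

```text
25.175 at [0.5079 0.0278 0.095 ] j [-10.9  39.2 130.8 174.1  25.9 -83. ] z [ 0.583 -0.067 -0.809] y [-0.187 -0.981 -0.053] units [-22.6    6.37 -10.87] F [-0.1  2.5 -0.2] w 0.019341707823311786
```

View pics/m5.png

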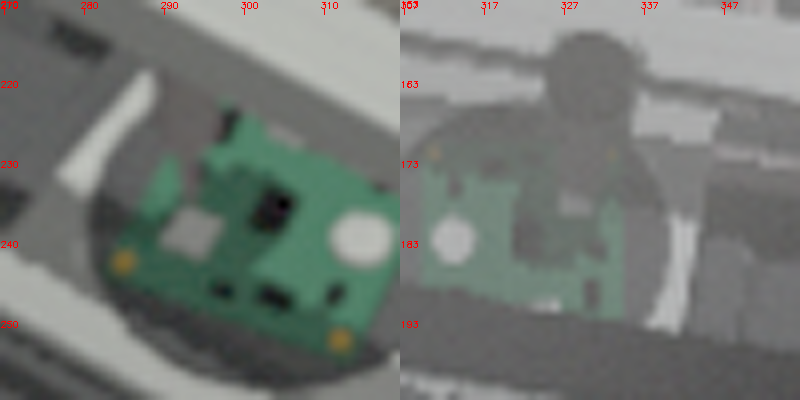

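Square pad at (293.5,238.9) in scene, with the pin predicted at (293.5,238.8). In top its visible part fits as well. I'll release and back off along the rod.

>>> {"op": "servo_tool", "data": {"commands": [[1,[0,0,0],0],[1,[0,0,0],0],[-1,[0,0,0],0],[-1,[0,0,0],0],[-1,[0,0,0],0],[-1,[0,0,0],0],[-1,[0,0,0],0],[-1,[0,0,-0.5],0],[-1,[0,0,-1],0],[-1,[0,0,-1],0]]}}

```text
clock: 26.52
ee_pos: [0.4782, 0.031, 0.1361]
tool_rot: [-176.2, -35.8, -13.1]
ft_force: [0.5, 0.3, -0.2]
width: 0.0852
finger_force: 0.0
```

>>> {"op": "servo_tool", "data": {"commands": [[-1,[0,0,-1],0],[-1,[0,0,-1],0],[-1,[0,0,-1],0],[1,[0,0,-1],0],[1,[0,0,-1],0],[1,[0.3,0,-1],0],[1,[0.5,0,-1],0],[1,[0.7,0,-1],0]]}}

```text
clock: 27.52
ee_pos: [0.4173, 0.0466, 0.2364]
tool_rot: [-174.2, -35.8, -13.2]
ft_force: [-0.3, -0.0, -0.3]
width: 0.045
finger_force: 0.0
```

```bash
python3 -c "
from go import *
to([.6246,-.016,.37]);snap('scene','scene6');snap('top','top6')
for a,b in(('scene5','scene6'),('top5','top6')):
    A,B=[cv2.imread(f'pics/{f}.png') for f in(a,b)]
    t=A[231:246,287:302] if 'sc' in a else A[168:192,307:335]
    y,x=(231,287) if 'sc' in a else (168,307)
    m=cv2.matchTemplate(B[y-6:y+t.shape[0]+6,x-6:x+t.shape[1]+6],t,cv2.TM_CCOEFF_NORMED); print(cv2.minMaxLoc(m)[1::2])"
```

```text
27.525 at [0.4173 0.0466 0.2364] j [-12.9  10.2 135.4 105.1   5.8 -14.9] z [ 0.59  -0.035 -0.807] y [-0.169 -0.982 -0.081] units [12.67  0.78  0.84] F [-0.3 -0.  -0.3] w 0.04496424363270594
(0.9900907874107361, (6, 6))
(0.9825581312179565, (6, 6))
```

The carriage stayed put. Next I'll go above the knob with the gripper closed.

>>> {"op": "servo_tool", "data": {"commands": [[1,[0.6,0,-0.6],0],[1,[0.8,0,-0.5],0],[1,[1,0,-0.3],0],[1,[1,0,0],0],[1,[1,0.1,0],0],[1,[1,0.1,0],0],[1,[1,0.1,0],0],[1,[1,0.1,0],0],[1,[1,0.1,0],0],[1,[1,0.1,0],0]]}}

```text
clock: 28.88
ee_pos: [0.5388, 0.012, 0.3399]
tool_rot: [-172.8, -36.2, -13.1]
ft_force: [-1.1, -0.7, -0.2]
width: 0.0005
finger_force: 0.0
```

```bash
python3 -c "
from go import *
to([.6246,-.016,.345])"
```

```text
28.875 at [0.5388 0.012  0.3399] j [-15.1   6.5 112.9  19.5  25.9  70.7] z [ 0.599 -0.011 -0.801] y [-0.153 -0.983 -0.101] units [3.78 0.69 2.38] F [-1.1 -0.7 -0.2] w 0.00047917375987707
```

>>> {"op": "servo_tool", "data": {"commands": [[1,[0.9,0.2,0.3],0],[1,[0.9,0.2,0.6],0],[1,[0.9,0.2,0.7],0],[1,[0.9,0.1,0.7],0],[1,[0.1,0,0],0],[1,[0,0,0],0]]}}

```text
clock: 29.62
ee_pos: [0.6214, -0.016, 0.3449]
tool_rot: [-172.9, -36.2, -13.1]
ft_force: [0.6, 0.6, -0.2]
width: 0.0001
finger_force: 0.0
```

```bash
python3 -c "
from go import *
to([.624,-.0175,.345]);snap('scene','scene7');snap('top','top7')
def cr(f,x,y,w,h,s): return cv2.resize((255*(cv2.imread(f'pics/{f}.png')[y:y+h,x:x+w]/255.)**.6).astype('uint8'),None,fx=s,fy=s,interpolation=cv2.INTER_CUBIC)
cv2.imwrite('pics/m7.png',np.hstack([cr('scene7',250,130,80,80,5),cr('top7',290,120,80,80,5)]))"
```

```text
29.625 at [ 0.6214 -0.016   0.3449] j [-15.8  13.4 102.6  18.   29.4  72. ] z [ 0.598 -0.012 -0.801] y [-0.154 -0.983 -0.1  ] units [0.12 0.05 0.07] F [ 0.6  0.6 -0.2] w 0.00013310923688626398
```

View pics/m7.png

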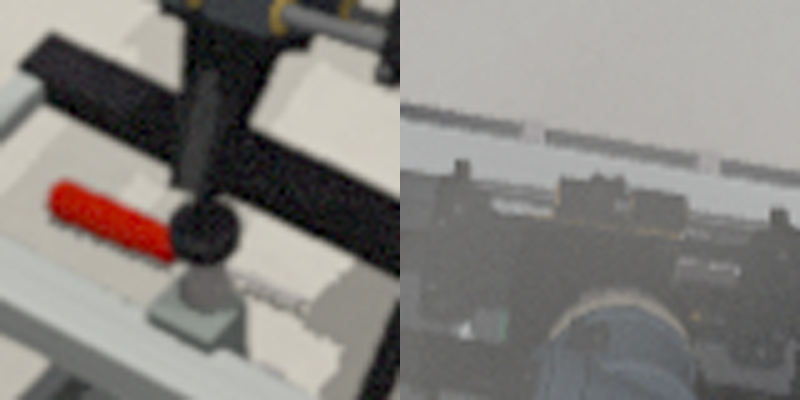

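The fingertips hover just above the knob. Now the press, straight down.

>>> {"op": "servo_tool", "data": {"commands": [[1,[-0.1,0.04,0.32],0],[1,[-0.22,0.04,0.32],0],[1,[-0.09,0.015,0.12],0],[1,[-0.09,0.015,0.12],0],[1,[-0.09,0.015,0.12],0],[1,[-0.09,0.015,0.12],0],[1,[0,0,0],0]]}}

```text
clock: 30.6
ee_pos: [0.6248, -0.0172, 0.3195]
tool_rot: [-172.9, -36.3, -13.2]
ft_force: [-2.9, 1.0, 4.2]
width: 0.0003
finger_force: 2.1
```

>>> {"op": "servo_tool", "data": {"commands": [[1,[-0.06,0.01,0.08],0],[1,[-0.06,0.01,0.08],0],[1,[-0.06,0.01,0.08],0],[1,[0,0,0],0]]}}

```text
clock: 31.1
ee_pos: [0.6252, -0.0173, 0.3153]
tool_rot: [-172.9, -36.5, -13.2]
ft_force: [-7.0, 1.9, 11.8]
width: 0.0003
finger_force: 6.1
```

At the stop (11.8 N). I'll hold briefly, lift straight up and clear.

>>> {"op": "servo_tool", "data": {"commands": [[1,[0,0,0],0],[1,[0,0,0],0],[1,[0.3,-0.05,-0.4],0],[1,[0.5,-0.05,-0.7],0],[1,[0.3,0,-1],0],[1,[0,0,-1],0],[1,[0,0,-1],0],[1,[0,0,-1],0],[1,[0,0,-1],0],[1,[0,0,0],0]]}}

```text
clock: 32.35
ee_pos: [0.5693, -0.018, 0.4251]
tool_rot: [-173.0, -36.4, -13.2]
ft_force: [0.3, 0.8, 0.3]
width: 0.0007
finger_force: 0.0
```

```bash
python3 -c "
from go import *
to([.624,-.0175,.345]);snap('scene','scene8');snap('top','top8')
A,B=[cv2.imread(f'pics/{f}.png') for f in('scene5','scene8')]
for y,x,h,w in((231,287,15,15),(166,281,30,22)):
    m=cv2.matchTemplate(B[y-6:y+h+6,x-6:x+w+6],A[y:y+h,x:x+w],cv2.TM_CCOEFF_NORMED); print(cv2.minMaxLoc(m)[1::2])"
```

```text
32.35 at [ 0.5693 -0.018   0.4251] j [-18.1   3.3 101.4  15.4  40.6  74.1] z [ 0.601 -0.015 -0.799] y [-0.155 -0.983 -0.099] units [-0.24 -0.05  4.84] F [0.3 0.8 0.3] w 0.0007363049166528276
(0.9913604855537415, (6, 6))
(0.9708698391914368, (6, 6))
```

The board and knob match their earlier positions, and the robot is clear of everything.

```bash
python3 -c "
from bench import arm
print(arm.finish_job())"
```

```text
the job is handed in; nothing more can be done
None
```

I handed the job in at about 32 s: the round pad paused under the pin, then the square pad was brought under it and released, and the knob was pressed to its stop and sprang back; the images show the square pad still under the pin, but no verdict was returned.

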